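# Set the packing gauge to the green flag

## Task

Set the packing gauge: push its sliding stop along the rail, towards the fixed fence, until it clicks into the notch beside the green flag, riding over any notch that comes before and not running past the green one. Only push, with the fingers against the red pad; do not grip the stop or touch its grey block, and leave the stop sitting in the notch, with the things around it where they are.

Things in the scene. Friction and masses are not known exactly. Their poses are not given: they have to be found in the camera images.
- gauge: Packing gauge fixed on the table: wooden base 116 x 360 x 12 mm (x -45 to +71 mm), two aluminium guide rails along its y axis (tops at 22 mm). Origin: underside, on the rail's centre line, midway along. The stop slides along +y towards the aluminium fence (85 mm wide, 67 mm high, y = +163 to +177 mm). Notches lie at y = -50, 0 and +50 mm, one beside each flag.
- stop_mark (a point): White line across the top of the sliding stop, mid-block, 75 mm above the table; level with a flag (same y in the gauge's frame) when the stop sits in that flag's notch. It starts before all the notches, at gauge y = -135 to -90 mm. The stop slides with about 1 N of friction.
- pad_face (a point): Middle of the flat outer face of the stop's red push pad, 55 mm above the table, 19 mm behind stop_mark (towards the gauge's -y). The face looks to the gauge's -y, is 90 mm wide across the rail and reaches from 27 to 75 mm above the table. Push it towards the gauge's +y.
- carriage (a joint): Travel of the stop along gauge +y, 0 to 0.215 m; notches at 0.085, 0.135 and 0.185. A spring ball meets a ridge 12 mm before each notch's centre (the push jumps from 1 to about 5 N), tops it 5.5 mm before the centre and drops in: the push dips, and within 3.5 mm the ball centres the stop by itself. A like ridge, topped 5.5 mm after the centre, resists going on with about 5 N.
- red_pad: The red push pad itself, 90 x 8 x 48 mm, on the -y side of the stop; the only part of the stop that may be touched. Origin: on the rail's centre line at table height, below stop_mark; axes as the gauge's.
- grey_block: Grey block of the stop, 84 mm across the rail, 22 mm along it, top 75 mm above the table, right against the +y side of the red pad; not to be touched. Origin: as red_pad.
- green_flag: Small green flag (28 mm wide, 30 mm high, leaning back so that it faces up and towards the rail, top 45 mm above its foot) on a thin steel post, fixed beside the notch to be used. Origin: foot of the post, on the base (12 mm above the table), 60 mm to the +x side of the rail's centre line; axes as the gauge's, so its y is the sliding direction. Which of the three notches it marks varies.
- blue_flag: Like the green flag, but blue, beside another notch; not the one wanted.
- white_flag: Like the green flag, but white, beside another notch; not the one wanted.
- choc_bar: Bystander, loose: teal chocolate bar lying flat, 57x162x12 mm. Origin: centre of its underside. Leave it alone.
- stamp: Bystander, loose: wooden price stamp standing on its red foot, 33x58x76 mm. Origin: centre of its underside. Leave it alone.
- tea_box: Bystander, loose: red carton standing upright, 49x73x122 mm. Origin: centre of its underside. Leave it alone.
- tape: Bystander, loose: roll of brown tape lying flat, 93 mm across, 48 mm high. Origin: centre of its underside. Leave it alone.
- jar: Bystander, loose: sprinkle jar with green lid, 46 mm across, 96 mm high. Origin: centre of its underside. Leave it alone.

How it is judged:
On the way:
1. the fingers push on the stop's red pad, before the green flag's notch is reached (contact force between the fingers and red_pad above 0.5 N and y of stop_mark in the frame of green_flag below -0.012 m), for 0.1 s.
At the end, for the whole second after the job is handed in: The stop's white mark is level with the green flag within 3 mm along the rail (it sits in that notch) and the stop is at rest (y of stop_mark in the frame of green_flag between -0.003 and 0.003 m and linear speed of red_pad below 0.005 m/s); the robot touches nothing.
It fails at once if the stop runs past the green flag's notch (mark more than 9 mm beyond the flag) (y of stop_mark in the frame of green_flag above 0.009 m).
It fails at once if the robot touches or grips the stop's grey block (more than 2 N) (contact force between the arm and grey_block above 2 N).
It fails at once if the fingers touch the grey block (more than 2 N) (contact force between the fingers and grey_block above 2 N).
It fails at once if one of the things around (chocolate bar, stamp, carton, tape, jar) is moved more than 20 mm, lifted or tipped (distance of any of choc_bar, stamp, tea_box, tape, jar from where it was at the start of the episode above 0.02 m or angle between any of choc_bar, stamp, tea_box, tape, jar's own z axis and vertical above 0.35 rad).
It also fails if it takes over 53 s, if anything falls off the work surface, if the arm or the gripper's body presses on something with over 40 N, if the wrist force passes 120 N, or if a joint passes its speed limit or range.

## Robot

A 6-joint arm with a two-finger parallel gripper is mounted at the origin on a cart in front of the work surface, level with it; the furniture and walls round the work are solid. World frame = base frame: x ahead of the robot, y to its left, z up, the work surface at z = 0. Lengths are in m, angles in rad, forces in N, time in s.
With the tool pointing down it reaches from about 0.325 to 0.9 m from the base axis. Payload 6.1 kg.
Tool frame: the origin (TCP) lies at the very end of the fingers, on their centre line; the grasp point (between the pads) lies 19 mm behind it (manip.grasp_offset is the z of the grasp point in the tool frame, in m); z points along the fingers, y is the line along which they close (so a half turn about z gives the same grasp; the last joint's range is limited). The gripper opens to 85 mm and grips with 20 to 120 N. Pads are 22 mm wide; open, the fingers measure 114 mm over their backs; the gripper's body (76 mm by 85 mm) begins 54 mm behind the grasp point. The pads swing forward as they close: fully open they stand 13 mm farther back than shut.
Start: joints at [1.145, 0.22, 1.526, -0, 1.395, -0.126], TCP at [0.185, 0.597, 0.231] pointing down, gripper open.
Joint ranges: [-2.98, 2.98], [-0.91, 2.08], [0.09, 2.57], [-1.24, 4.39], [0.2, 2.65], [-2.68, 2.68]. Speed limits (rad/s): [2.57, 2.57, 3.01, 3.14, 3.14, 3.14].

## Interface

Orientations are given as a unit quaternion [x, y, z, w].
In Python, from station import manip, capture, get_calibration, spot_in, masks_of gives the robot as it stands.
- The arm moves only by the tool carry_out, never from a script. Its argument "rows" is a list of rows, each a list of 2 entries, a list of its own where there are three numbers: the shift along the tool's x, y, z in m, then the turn, a rotation vector about the tool's x, y, z in rad. A call has exactly 5 rows; each row shifts and turns the commanded pose from where the row before left it, along the tool's axes as they then stand; what a row does not reach is not made up. A row lasts 1/12 s, in which the tool goes at most 41.7 mm and 7.16 degrees, less where a joint would pass 70% of its speed; a pose out of reach is approached as far as the arm can. A call with a gripper value outside its range is refused whole. "gripper" is the opening, from 0 (shut) to 1 (fully open), set as the call begins (left out, the last holds). The fingers move at their own pace and stop on an object; the grip force is fixed at half the most. Time passes only in rows, so rows that do not move let the fingers close, or fill a call up. It gives the time, the measured TCP pose, the force, the opening and the grip force at its end, in the units of the state.
- manip.get_obs(): the state, without advancing time (a new reading comes with each control period).
- capture(name): name is "scene" or "top" or "wrist"; returns (picture, depth): 384x512x3 uint8, red, green, blue; 384x512 float32, m along the optical axis (not along the pixel's ray), 0 where there is no reading.
- get_calibration(name): a dict with "K" (3x3 intrinsics, pixels), "dist" ([k1, k2, p1, p2, k3] as OpenCV has them; the pictures are not rectified), "xyz" and "rotation" of the camera in the world; the wrist camera has in their place "tool_from_camera" (4x4, takes a point from camera to tool coordinates, whose origin is the TCP and whose axes are the flange's). Camera axes: x right, y up, looking along -z (the intrinsics and any distortion apply to the point x, -y, -z); pixel columns grow to the right and rows downward; lengths in m; the calibration is good to about 2 mm. A picture is of the moment at which its call begins: read the wrist's pose just before it. get_calibration takes no time and is no camera call.
- manip.job_done(): hands the job in; it is judged then, once.
Trained networks look in the newest picture that a camera, given by its name, has taken for a name from the list of things; names that differ only in an ending like _2 or _b are one class to them, and where a whole thing is asked for, a point or a joint stands for the part that bears it (a point fixed in the world has none). Each returns a list of dicts, best first, with "p" (0 to 1); they miss things now and then, are a little off and sometimes report something else, mostly with a low value. They report only what shows in the picture. A call takes as long as a camera call.
- spot_in(camera, query): "position" ([x, y, z] in m, in world coordinates, good to about 4 mm: the middle of the surface that is visible of it).
- masks_of(camera, query): "region" (384x512 bool, what is visible of it).
The state is a dict: "time": time; "joints": joint angles; "qvel": joint speeds; "joint_torque": joint torques, N m; "tcp_pos": TCP position; "eef_rot": TCP orientation; "ft_force": force on the tool from outside, world axes, zero at the start; "wrist_torque": the same for the moment, N m; "gripper_width": opening from 0.0 (shut) to 1.0 (fully open); "gripper_force": force on a finger pad.
Only numpy, scipy, OpenCV 4.12 (cv2) and the standard library are available. Lean on these libraries where they do the work, as an engineer would, in place of code of your own. Each camera call takes 0.05 s, during which the arm holds its last target. There are 200 camera calls.

## Working session

There is one attempt and no reset: what is moved stays moved. The work goes in short steps, Python scripts to look and compute and a tool call to move; the robot and the scene stay as the last step left them, time stands still between calls to the robot, and variables do not carry over. Pictures are saved under pics/ and viewed, at most 10 in all, crops included, and the job is handed in when it is done.

Besides the shell and the picture viewer there is one more tool, called after "Emit:" as name(argument=value, ...), one argument or row to a line, values as JSON. carry_out: Moves the arm, as the interface text tells. Its arguments: {"type":"object","properties":{"rows":{"type":"array"},"gripper":{"type":"number"}},"required":["rows"]}

```bash
mkdir -p pics; cat > h.py <<'E'
import numpy as np, cv2
from station import manip, capture, get_calibration, spot_in, masks_of
E
python3 - <<'E'
from h import *
for c in ["scene","top"]:
    im,d=capture(c); cv2.imwrite(f"pics/{c}0.png",im[:,:,::-1])
    for q in ["green_flag","blue_flag","white_flag","stop_mark","pad_face","red_pad","grey_block","gauge","choc_bar","stamp","tea_box","tape","jar"]:
        print(c,q,[(np.round(r["position"],3).tolist(),round(r["p"],2)) for r in spot_in(c,q)[:2]])
o=manip.get_obs();print(o["time"],o["tcp_pos"],o["eef_rot"])
print(get_calibration("top"))
E
```

```text
scene green_flag []
scene blue_flag [([0.512, -0.009, 0.045], 0.42)]
scene white_flag [([0.505, 0.038, 0.046], 0.61)]
scene stop_mark [([0.456, -0.123, 0.076], 0.71)]
scene pad_face [([0.453, -0.122, 0.074], 0.83)]
scene red_pad [([0.458, -0.138, 0.06], 0.69)]
scene grey_block [([0.449, -0.114, 0.077], 0.73)]
scene gauge [([0.452, -0.024, 0.011], 0.98)]
scene choc_bar [([0.465, -0.392, 0.014], 0.77)]
scene stamp [([0.454, 0.432, 0.025], 0.55)]
scene tea_box [([0.622, -0.383, 0.076], 0.76)]
scene tape [([0.562, 0.386, 0.03], 0.85), ([0.439, 0.357, 0.061], 0.46)]
scene jar [([0.442, 0.354, 0.062], 0.67)]
top green_flag [([0.446, 0.358, 0.096], 0.58), ([0.525, -0.061, 0.049], 0.47)]
top blue_flag [([0.516, -0.006, 0.052], 0.49)]
top white_flag [([0.506, 0.04, 0.044], 0.52)]
top stop_mark [([0.468, -0.114, 0.079], 0.51)]
top pad_face [([0.471, -0.114, 0.072], 0.65)]
top red_pad [([0.471, -0.127, 0.076], 0.51)]
top grey_block []
top gauge [([0.467, -0.025, 0.012], 0.75)]
top choc_bar [([0.467, -0.391, 0.008], 0.84), ([0.47, -0.117, 0.071], 0.28)]
top stamp [([0.458, 0.433, 0.025], 0.55)]
top tea_box [([0.638, -0.367, 0.09], 0.84), ([0.56, 0.39, 0.045], 0.42)]
top tape [([0.561, 0.39, 0.045], 0.57)]
top jar [([0.448, 0.357, 0.096], 0.78)]
1.4 [0.18459007 0.59711839 0.23128682] [ 1.49335882e-01  9.88786526e-01 -1.61137562e-05 -7.32697019e-08]
{'K': array([[446.58331183,   0.        , 252.83803108],
       [  0.        , 446.58331183, 188.3316049 ],
       [  0.        ,   0.        ,   1.        ]]), 'dist': array([-0.04917359,  0.        ,  0.        ,  0.        ,  0.        ]), 'xyz': array([0.40107293, 0.03459718, 1.44565823]), 'rotation': array([-0.02967809,  0.04081516,  0.71294066, -0.69940614])}
```

View pics/top0.png

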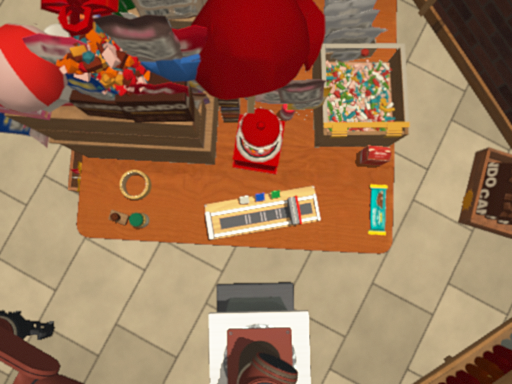

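View pics/scene0.png

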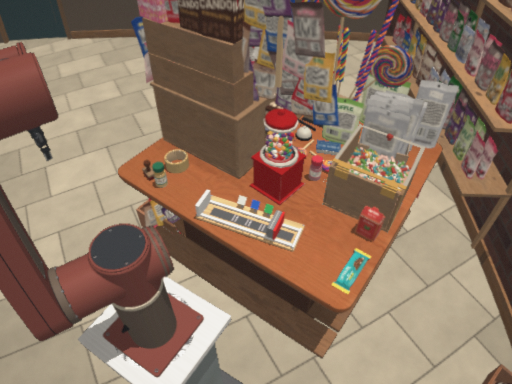

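Green flag is at (276,194) in the top view, nearest to the stop at (294,209), so it marks the first notch. Blue is at (260,197) and white at (243,199). Next I measure the gauge pose.

```bash
cat >> h.py <<'E'
from scipy.spatial.transform import Rotation as R
def cloud(name,im,d,obs=None):
    c=get_calibration(name);K=c["K"]
    v,u=np.mgrid[:384,:512]
    n=cv2.undistortPoints(np.stack([u,v],-1).reshape(-1,1,2).astype(float),K,np.array(c["dist"])).reshape(384,512,2)
    P=np.stack([n[...,0]*d,-n[...,1]*d,-d],-1)
    if "tool_from_camera" in c:
        T=np.array(c["tool_from_camera"]);P=P@T[:3,:3].T+T[:3,3]
        return P@R.from_quat(obs["eef_rot"]).as_matrix().T+obs["tcp_pos"]
    return P@R.from_quat(c["rotation"]).as_matrix().T+c["xyz"]
def gauge_fit(P,m):
    w=P[m&(abs(P[...,2]-.014)<.012)][:,:2].astype(np.float32)
    return cv2.minAreaRect(w)
E
python3 - <<'E'
from h import *
print({k:(v.shape if hasattr(v,'shape') else v) for k,v in get_calibration("top").items()}["rotation"])
for c in ["top","scene"]:
    im,d=capture(c);P=cloud(c,im,d)
    r=masks_of(c,"gauge")
    print(c,[x["p"] for x in r], gauge_fit(P,r[0]["region"]))
    m=(P[...,2]>.065)&(P[...,2]<.085)&(abs(P[...,0]-.47)<.08)&(abs(P[...,1]+.12)<.05)
    print(m.sum(),P[m].mean(0),P[m].std(0))
# machine extents
im,d=capture("top");P=cloud("top",im,d)
m=(P[...,2]>.04)&(P[...,0]<.75)&(P[...,0]>.53)&(abs(P[...,1])<.2)
print(P[m].min(0),P[m].max(0))
E
```

```text
(4,)
top [0.69] ((0.4682900309562683, -0.018234997987747192), (0.11917879432439804, 0.3595335781574249), 8.871088027954102)
273 [ 0.46902782 -0.11446261  0.07467495] [0.02438206 0.00949586 0.00323854]
scene [0.87] ((0.46600621938705444, -0.016734451055526733), (0.11958590894937515, 0.35871195793151855), 8.957112312316895)
208 [ 0.46551071 -0.11581444  0.07312868] [0.02507061 0.00952706 0.00246708]
[ 0.53007681 -0.19999942  0.04022782] [0.74996467 0.19999961 0.91295982]
```

Emit:
carry_out(
  rows=[
    [[0, 0, -0.03], [0, 0, 0]],
    [[0, 0, -0.03], [0, 0, 0]],
    [[0, 0, 0], [0, 0, 0.12]],
    [[0, 0, 0], [0, 0, 0.12]],
    [[0, 0, 0], [0, 0, 0.12]],
  ],
  gripper=0,
)

```text
time: 2.07
tcp_pos: [0.1847, 0.5975, 0.2924]
eef_rot: [0.327, 0.945, 0.001, 0.0]
ft_force: [0.3, 0.3, 0.1]
gripper_width: 0.301
gripper_force: 0.0
```

Emit:
carry_out(
  rows=[
    [[0, 0, 0], [0, 0, 0.12]],
    [[0, 0, 0], [0, 0, 0.12]],
    [[0, 0, 0], [0, 0, 0.12]],
    [[0, 0, 0], [0, 0, 0.12]],
    [[0, 0, 0], [0, 0, 0.12]],
  ],
)

```text
time: 2.48
tcp_pos: [0.1846, 0.5971, 0.2913]
eef_rot: [0.591, 0.806, -0.0, 0.0]
ft_force: [0.3, 1.1, 0.2]
gripper_width: 0.001
gripper_force: 0.0
```

Emit:
carry_out(
  rows=[
    [[0, 0, 0], [0, 0, 0.12]],
    [[0, 0, 0], [0, 0, 0.03]],
    [[-0.02, 0.005, 0], [0, 0, 0]],
    [[-0.03, 0.006, 0], [0, 0, 0]],
    [[-0.03, 0.006, 0], [0, 0, 0]],
  ],
)

```text
time: 2.9
tcp_pos: [0.2141, 0.5202, 0.2909]
eef_rot: [0.647, 0.762, -0.0, 0.0]
ft_force: [0.9, -0.8, 0.4]
gripper_width: -0.002
gripper_force: 0.0
```

Emit:
carry_out(
  rows=[
    [[-0.036, 0.0075, 0], [0, 0, 0]],
    [[-0.036, 0.0075, 0], [0, 0, 0]],
    [[-0.036, 0.0075, 0], [0, 0, 0]],
    [[-0.036, 0.0075, 0], [0, 0, 0]],
    [[-0.036, 0.0075, 0], [0, 0, 0]],
  ],
)

```text
time: 3.32
tcp_pos: [0.2802, 0.3477, 0.2914]
eef_rot: [0.648, 0.762, 0.0, 0.0]
ft_force: [0.2, -0.8, -0.3]
gripper_width: -0.002
gripper_force: 0.0
```

Emit:
carry_out(
  rows=[
    [[-0.036, 0.0075, 0], [0, 0, 0]],
    [[-0.036, 0.0075, 0], [0, 0, 0]],
    [[-0.036, 0.0075, 0], [0, 0, 0]],
    [[-0.036, 0.0075, 0], [0, 0, 0]],
    [[-0.036, 0.0075, 0], [0, 0, 0]],
  ],
)

```text
time: 3.73
tcp_pos: [0.3461, 0.176, 0.2917]
eef_rot: [0.648, 0.762, 0.001, 0.0]
ft_force: [1.5, 0.4, 0.1]
gripper_width: -0.0
gripper_force: 0.0
```

Emit:
carry_out(
  rows=[
    [[-0.036, 0.0075, 0], [0, 0, 0]],
    [[-0.036, 0.0075, 0], [0, 0, 0]],
    [[-0.036, 0.0075, 0], [0, 0, 0]],
    [[-0.036, 0.0075, 0], [0, 0, 0]],
    [[-0.036, 0.0075, 0], [0, 0, 0]],
  ],
)

```text
time: 4.15
tcp_pos: [0.4121, 0.004, 0.2918]
eef_rot: [0.648, 0.762, 0.0, 0.001]
ft_force: [2.2, 0.5, -0.3]
gripper_width: 0.003
gripper_force: 0.0
```

Emit:
carry_out(
  rows=[
    [[-0.04, 0.008, 0], [0, 0, 0]],
    [[-0.04, 0.008, 0], [0, 0, 0]],
    [[-0.04, 0.008, 0], [0, 0, 0]],
    [[-0.03, 0.008, 0], [0, 0, 0]],
    [[-0.03, 0.008, 0], [0, 0, 0]],
  ],
)

```text
time: 4.57
tcp_pos: [0.4804, -0.1676, 0.2913]
eef_rot: [0.649, 0.761, 0.0, 0.0]
ft_force: [-0.6, 0.5, 0.2]
gripper_width: 0.002
gripper_force: 0.0
```

Emit:
carry_out(
  rows=[
    [[-0.016, 0, 0], [0, 0, 0]],
    [[0, 0, 0.0], [0, 0, 0]],
    [[0, 0, 0], [0, 0, 0]],
    [[0, 0, 0], [0, 0, 0]],
    [[0, 0, 0], [0, 0, 0]],
  ],
)

```text
time: 4.98
tcp_pos: [0.4825, -0.1798, 0.2915]
eef_rot: [0.647, 0.762, 0.0, -0.0]
ft_force: [1.2, 0.1, 0.2]
gripper_width: -0.003
gripper_force: 0.0
```

```bash
python3 - <<'E'
from h import *
o=manip.get_obs();im,d=capture("wrist");P=cloud("wrist",im,d,o);cv2.imwrite("pics/w1.png",im[:,:,::-1])
print(o["tcp_pos"],o["ft_force"])
for q in ["green_flag","blue_flag","white_flag","stop_mark","pad_face","red_pad","grey_block"]:
    print(q,[(np.round(r["position"],3).tolist(),round(r["p"],2)) for r in spot_in("wrist",q)[:2]])
r=masks_of("wrist","gauge")
if r: print(gauge_fit(P,r[0]["region"]))
E
```

```text
[ 0.4824593  -0.1797807   0.29149828] [1.16102027 0.13706957 0.24069547]
green_flag [([0.521, -0.06, 0.045], 0.86)]
blue_flag [([0.509, -0.015, 0.042], 0.96)]
white_flag []
stop_mark [([0.47, -0.115, 0.075], 0.81), ([0.428, -0.387, 0.008], 0.7)]
pad_face [([0.511, -0.013, 0.045], 0.72), ([0.469, -0.117, 0.072], 0.57)]
red_pad [([0.469, -0.13, 0.075], 0.82)]
grey_block [([0.468, -0.11, 0.074], 0.81)]
((0.4808678925037384, -0.1017589345574379), (0.11585557460784912, 0.18970294296741486), 8.757954597473145)
```

View pics/w1.png

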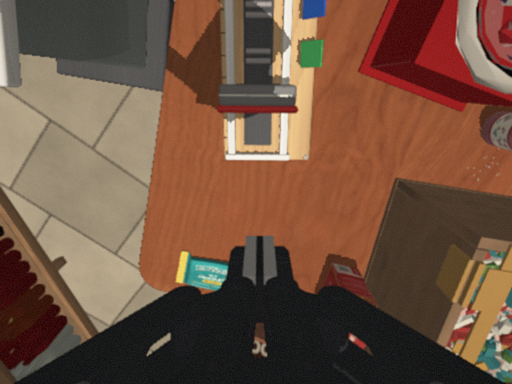

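Emit:
carry_out(
  rows=[
    [[0, 0, 0.03], [0, 0, 0]],
    [[0, 0, 0.035], [0, 0, 0]],
    [[0, 0, 0.035], [0, 0, 0]],
    [[0, 0, 0.035], [0, 0, 0]],
    [[0, 0, 0.035], [0, 0, 0]],
  ],
)

```text
time: 5.85
tcp_pos: [0.4827, -0.1812, 0.12]
eef_rot: [0.648, 0.762, 0.0, 0.0]
ft_force: [0.6, -0.1, -0.2]
gripper_width: 0.001
gripper_force: 0.0
```

Emit:
carry_out(
  rows=[
    [[0, -0.003, 0.03], [0, 0, 0]],
    [[0, 0, 0.025], [0, 0, 0]],
    [[0, 0, 0.018], [0, 0, 0]],
    [[0, 0, 0], [0, 0, 0]],
    [[0, 0, 0], [0, 0, 0]],
  ],
)

```text
time: 6.27
tcp_pos: [0.4789, -0.1812, 0.0475]
eef_rot: [0.648, 0.762, -0.0, -0.001]
ft_force: [-0.1, -0.1, 0.3]
gripper_width: -0.001
gripper_force: 0.0
```

Emit:
carry_out(
  rows=[
    [[0.006, 0, 0], [0, 0, 0]],
    [[0.006, 0, 0], [0, 0, 0]],
    [[0.006, 0, 0], [0, 0, 0]],
    [[0.006, 0, 0], [0, 0, 0]],
    [[0.006, 0, 0], [0, 0, 0]],
  ],
)

```text
time: 6.68
tcp_pos: [0.4753, -0.1514, 0.0492]
eef_rot: [0.648, 0.762, 0.0, 0.001]
ft_force: [0.4, 1.3, 0.8]
gripper_width: 0.0
gripper_force: 0.0
```

Emit:
carry_out(
  rows=[
    [[0.001, 0, 0], [0, 0, 0]],
    [[0, 0, 0], [0, 0, 0]],
    [[0, 0, 0], [0, 0, 0]],
    [[0, 0, 0], [0, 0, 0]],
    [[0, 0, 0], [0, 0, 0]],
  ],
)

```text
time: 7.1
tcp_pos: [0.4748, -0.1513, 0.0483]
eef_rot: [0.648, 0.762, -0.0, 0.0]
ft_force: [0.3, 0.3, -0.9]
gripper_width: -0.002
gripper_force: 0.0
```

```bash
cat >> h.py <<'E'
def state():
    o=manip.get_obs();im,d=capture("wrist");P=cloud("wrist",im,d,o)
    yaw=np.radians(8.9);u=np.array([-np.sin(yaw),np.cos(yaw)]);e=np.array([u[1],-u[0]])
    O=np.array([.454,-.0195])
    g=lambda p:np.round(np.array([(np.array(p)[:2]-O)@e,(np.array(p)[:2]-O)@u])*1000,1)
    print("tcp",g(o["tcp_pos"]),o["tcp_pos"][2],"f",o["ft_force"][:2]@u,"t",o["time"])
    for q in ["green_flag","grey_block","red_pad"]:
        r=masks_of("wrist",q)
        if r:
            m=r[0]["region"]; q_=P[m&(d>0)]
            if q!="green_flag": q_=q_[abs(q_[:,2]-.075)<.004]
            print(q,round(r[0]["p"],2),len(q_),g(np.median(q_,0)),[g(np.percentile(q_,k,axis=0))[1] for k in (5,95)], np.median(q_,0)[2])
    return im
E
python3 - <<'E'
from h import *
im=state();cv2.imwrite("pics/w2.png",im[:,:,::-1])
E
```

```text
tcp [   0.2 -133.4] 0.04832865622077438 f 0.20595059911345462 t 7.1
grey_block 0.7 11075 [  1.1 -93.5] [np.float64(-99.7), np.float64(-88.0)] 0.07466931819640787
red_pad 0.95 3796 [   1.1 -109.1] [np.float64(-110.0), np.float64(-108.0)] 0.0742650407494877
```

View pics/w2.png

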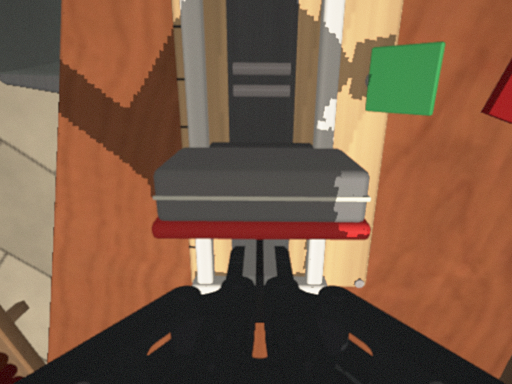

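```bash
cat >> h.py <<'E'
def rel():
    """gauge x,y (mm) of white line and green flag from wrist colours"""
    o=manip.get_obs();im,d=capture("wrist");P=cloud("wrist",im,d,o)
    yaw=np.radians(8.9);u=np.array([-np.sin(yaw),np.cos(yaw)]);e=np.array([u[1],-u[0]]);O=np.array([.454,-.0195])
    G=np.stack([(P[...,:2]-O)@e,(P[...,:2]-O)@u,P[...,2]],-1)*1000
    h,s,v=[x.astype(int) for x in cv2.split(cv2.cvtColor(im,cv2.COLOR_RGB2HSV))]
    top=(abs(G[...,2]-75)<4)&(abs(G[...,0])<45)&(d>0)
    red=top&(s>150)&((h<10)|(h>170))
    # line: pixels brighter than the local block
    b=cv2.blur(v.astype(np.float32),(1,25)); line=top&(v-b>20)&(s<60)
    grn=(h>50)&(h<75)&(s>120)&(d>0)&(abs(G[...,0]-60)<30)&(G[...,2]>15)&(G[...,2]<75)
    tcp=(np.array(o["tcp_pos"][:2])-O)*1000
    print("tcp",np.round([tcp@e,tcp@u],1),"f",round(float(o["ft_force"][:2]@u),1),"t",o["time"])
    out={}
    for n,m in (("line",line),("red",red),("green",grn)):
        if m.sum()>20:
            g=G[m]; out[n]=np.median(g[:,1]); print(n,m.sum(),np.round(np.median(g,0),1),"y rng",np.round(np.percentile(g[:,1],[2,98]),1))
    if "line" in out and "green" in out: print("mark-flag",round(out["line"]-out["green"],1))
    return im
E
python3 -c "
from h import *
rel()"
```

```text
tcp [ 1.000e-01 -1.333e+02] f 0.4 t 7.3
line 1058 [  6.  -94.8  75. ] y rng [-98.6 -86.8]
red 3635 [   0.7 -108.6   74.3] y rng [-112.5 -106. ]
green 4619 [ 61.6 -50.4  47.5] y rng [-63.9 -38.2]
mark-flag -44.4
```

Emit:
carry_out(
  rows=[
    [[0.003, 0, 0], [0, 0, 0]],
    [[0.003, 0, 0], [0, 0, 0]],
    [[0.003, 0, 0], [0, 0, 0]],
    [[0.003, 0, 0], [0, 0, 0]],
    [[0.003, 0, 0], [0, 0, 0]],
  ],
)

```text
time: 7.77
tcp_pos: [0.4723, -0.1359, 0.0483]
eef_rot: [0.648, 0.762, -0.0, 0.0]
ft_force: [0.6, -0.7, 0.1]
gripper_width: -0.001
gripper_force: 0.5
```

Emit:
carry_out(
  rows=[
    [[0.003, 0, 0], [0, 0, 0]],
    [[0.003, 0, 0], [0, 0, 0]],
    [[0.003, 0, 0], [0, 0, 0]],
    [[0.002, 0, 0], [0, 0, 0]],
    [[0.001, 0, 0], [0, 0, 0]],
  ],
)

```text
time: 8.18
tcp_pos: [0.4704, -0.124, 0.0483]
eef_rot: [0.648, 0.762, 0.0, 0.0]
ft_force: [0.1, 0.0, -0.9]
gripper_width: 0.0
gripper_force: 0.4
```

```bash
python3 -c "
from h import *
im=rel();cv2.imwrite('pics/w3.png',im[:,:,::-1])"
```

```text
tcp [   0.  -105.8] f 0.0 t 8.1833
line 1004 [  8.3 -75.8  75. ] y rng [-82.5 -67.4]
red 3471 [  0.6 -89.6  74.3] y rng [-93.7 -87.1]
green 3784 [ 61.5 -50.2  47.5] y rng [-63.7 -38. ]
mark-flag -25.6
```

View pics/w3.png

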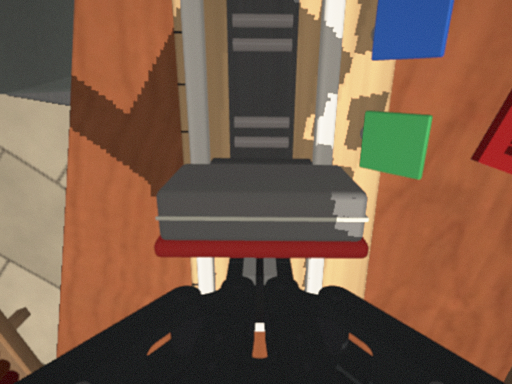

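White line now at row 218, with the fingers on the pad and the green flag at (395,143). About 25 mm remain.

Emit:
carry_out(
  rows=[
    [[0.0025, 0, 0], [0, 0, 0]],
    [[0.0025, 0, 0], [0, 0, 0]],
    [[0.0025, 0, 0], [0, 0, 0]],
    [[0.0025, 0, 0], [0, 0, 0]],
    [[0.001, 0, 0], [0, 0, 0]],
  ],
)

```text
time: 8.65
tcp_pos: [0.4687, -0.1132, 0.0483]
eef_rot: [0.648, 0.762, 0.0, -0.0]
ft_force: [0.3, 0.3, -0.0]
gripper_width: 0.001
gripper_force: 0.4
```

Emit:
carry_out(
  rows=[
    [[0.001, 0, 0], [0, 0, 0]],
    [[0.001, 0, 0], [0, 0, 0]],
    [[0.001, 0, 0], [0, 0, 0]],
    [[0.001, 0, 0], [0, 0, 0]],
    [[0.001, 0, 0], [0, 0, 0]],
  ],
)

```text
time: 9.07
tcp_pos: [0.4682, -0.1095, 0.0484]
eef_rot: [0.648, 0.762, -0.001, 0.001]
ft_force: [1.3, -8.1, -2.6]
gripper_width: 0.0
gripper_force: 4.2
```

```bash
python3 -c "
from h import *
rel()"
```

```text
tcp [  0.1 -91.2] f -8.2 t 9.0667
line 985 [  8.  -61.3  75. ] y rng [-62.8 -53. ]
red 3447 [  0.6 -75.   74.3] y rng [-79.1 -72.5]
green 3381 [ 61.7 -49.9  47.7] y rng [-63.5 -37.9]
mark-flag -11.4
```

Emit:
carry_out(
  rows=[
    [[0.001, 0, 0], [0, 0, 0]],
    [[0.001, 0, 0], [0, 0, 0]],
    [[0.001, 0, 0], [0, 0, 0]],
    [[0.001, 0, 0], [0, 0, 0]],
    [[0, 0, 0], [0, 0, 0]],
  ],
)

```text
time: 9.53
tcp_pos: [0.4674, -0.1051, 0.0484]
eef_rot: [0.648, 0.762, -0.0, 0.0]
ft_force: [1.3, -2.9, -0.5]
gripper_width: -0.004
gripper_force: 1.2
```

```bash
python3 -c "
from h import *
rel()"
```

```text
tcp [  0.  -86.6] f -3.1 t 9.5333
line 998 [  8.4 -56.7  75. ] y rng [-63.1 -48.5]
red 3459 [  0.6 -70.4  74.3] y rng [-74.5 -67.9]
green 3182 [ 61.9 -49.5  47.9] y rng [-63.4 -37.8]
mark-flag -7.2
```

Emit:
carry_out(
  rows=[
    [[0.0005, 0, 0], [0, 0, 0]],
    [[0.0005, 0, 0], [0, 0, 0]],
    [[0.0005, 0, 0], [0, 0, 0]],
    [[0.0005, 0, 0], [0, 0, 0]],
    [[0, 0, 0], [0, 0, 0]],
  ],
)

```text
time: 10.0
tcp_pos: [0.4668, -0.1023, 0.0483]
eef_rot: [0.648, 0.762, 0.0, -0.0]
ft_force: [0.4, -0.5, 0.4]
gripper_width: -0.001
gripper_force: 0.4
```

```bash
python3 -c "
from h import *
rel()"
```

```text
tcp [ -0.2 -83.8] f -0.6 t 10.0
line 1006 [  8.5 -53.8  74.9] y rng [-60.6 -45.6]
red 3460 [  0.4 -67.6  74.2] y rng [-71.6 -65. ]
green 3066 [ 62.1 -49.1  48.1] y rng [-63.5 -37.8]
mark-flag -4.6
```

Emit:
carry_out(
  rows=[
    [[0.0005, 0, 0], [0, 0, 0]],
    [[0.0005, 0, 0], [0, 0, 0]],
    [[0.0005, 0, 0], [0, 0, 0]],
    [[0.0005, 0, 0], [0, 0, 0]],
    [[0, 0, 0], [0, 0, 0]],
  ],
)

```text
time: 10.47
tcp_pos: [0.4663, -0.1003, 0.0481]
eef_rot: [0.648, 0.762, 0.0, -0.0]
ft_force: [-0.8, 0.6, -0.0]
gripper_width: -0.001
gripper_force: 0.0
```

```bash
python3 -c "
from h import *
rel()"
```

```text
tcp [ -0.4 -81.8] f 0.7 t 10.4667
line 1037 [  8.4 -51.7  75. ] y rng [-58.1 -43.5]
red 3473 [  0.6 -65.4  74.2] y rng [-69.5 -62.8]
green 2999 [ 62.3 -48.9  48.3] y rng [-63.5 -37.7]
mark-flag -2.8
```

Contact force has dropped to zero, so the ball has centred the stop. I back off and check.

Emit:
carry_out(
  rows=[
    [[-0.005, 0, 0], [0, 0, 0]],
    [[-0.01, 0, 0], [0, 0, 0]],
    [[-0.015, 0, 0], [0, 0, 0]],
    [[-0.015, 0, 0], [0, 0, 0]],
    [[-0.01, 0, 0], [0, 0, 0]],
  ],
)

```text
time: 10.93
tcp_pos: [0.4758, -0.1569, 0.0485]
eef_rot: [0.648, 0.762, -0.0, 0.0]
ft_force: [-0.9, 0.0, 0.1]
gripper_width: 0.003
gripper_force: 0.0
```

Emit:
carry_out(
  rows=[
    [[0, 0, -0.03], [0, 0, 0]],
    [[0, 0, -0.03], [0, 0, 0]],
    [[0, 0, -0.03], [0, 0, 0]],
    [[0, 0, 0], [0, 0, 0]],
    [[0, 0, 0], [0, 0, 0]],
  ],
)

```text
time: 11.35
tcp_pos: [0.477, -0.1563, 0.1405]
eef_rot: [0.648, 0.762, 0.001, 0.002]
ft_force: [-1.0, -0.3, 0.1]
gripper_width: 0.002
gripper_force: 0.0
```

```bash
python3 -c "
from h import *
im=rel();cv2.imwrite('pics/w4.png',im[:,:,::-1])"
```

```text
tcp [   1.5 -138.7] f -0.2 t 11.35
line 432 [  2.7 -51.6  74.9] y rng [-52.5 -50.7]
red 1718 [  1.3 -66.5  74.4] y rng [-70.3 -62.9]
green 1495 [ 61.4 -50.4  47.1] y rng [-63.6 -38.2]
mark-flag -1.1
```

View pics/w4.png

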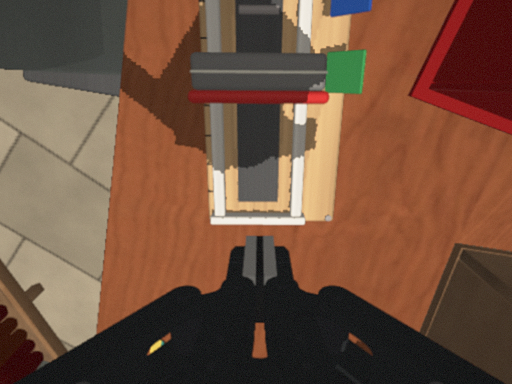

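The white line (row 71) is level with the middle of the green flag (345,72). The measured difference is about -1 mm, and the fingers are clear of the stop.

```bash
python3 -c "
from h import *
print(manip.job_done())"
```

```text
the job is handed in; nothing more can be done
None
```

The stop sits in the green flag's notch (mark measured about 1 mm short of the flag, 3 mm allowed), the arm is clear, and the job is handed in; no verdict was returned.

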